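# Pin down the can carrier for the retort

## Task

Get the can carrier ready for the rotary retort: press its hold-down plate right down onto the cans, push the hitch pin fully home through the cross hole in the post (from the side away from the guide rod), and swing the pin's sprung loop over the top of the post until it lies shut round it. Leave the pin locked in place, do not lean on the balance and do not disturb the other things on the bench.

Things in the scene. Friction and masses are not known exactly. Their poses are not given: they have to be found in the camera images.
- carrier: Can carrier, fixed, upright, on the left or right half of the bench. Base disc 190 mm across; four cans with lids at height 106 mm round a central post, whose head is a 26 mm square bar, top at 168 mm. Guide rod 12 mm thick, 75 mm from the post axis on the +x side, top at 180 mm. Origin: on the bench under the post axis; z up, x along the cross hole towards the guide rod.
- cross_hole (a point): Centre of the round cross hole in the post, on the post axis, 150 mm above the bench, 18 mm below the post's top; axes as the carrier's. 12.5 mm across, right through the 26 mm post along x, 2.5 mm chamfer at each mouth. The pin goes in from the -x side, moving in +x. Covered by the plate's hub while the plate is up.
- plate (a joint): Height of the hold-down plate above its home on the cans, in m: 0 = fully down; starts 0.014 to 0.024. Stiff slide on post and rod: about 8 N moves it down, it stays where left and cannot turn. Aluminium disc 190 mm across, 6 mm thick, top at height 112 mm when home; its hub, 40 mm across, rises 24 mm above the disc (to 136 mm when home).
- plate_top (a point): Point on the top face of the hold-down plate, 55 mm from the post axis on the carrier's -x side (away from the guide rod); moves with the plate; axes as the carrier's. Beside it the disc is free from 20 mm (hub) to 95 mm (rim) from the post axis.
- pin: Hitch pin, loose, 0.2 kg, lying level. Origin: on the shank axis at the loop's hinge, 11 mm above the bench at the start; x along the shank to its tip, z up. Steel head 18 x 22 x 22 mm round the origin; its front (x = 9 mm) stops against the post. Shank 10 mm thick, tip at x = 54 mm, last 8 mm tapered. Flat grey handle from x = -9 to -65 mm, 14 mm thick in y, z = -11 to +19 mm.
- pin_handle (a point): Good place to hold the handle: x = -50, z = 4 mm in the pin's frame; axes as the pin's. Pinch it across y.
- pin_mid (a point): Point on the shank axis at x = 22 mm, which lies at the centre of the cross hole when the pin is fully home; axes as the pin's.
- pin_tip (a point): Tip of the shank, x = 54 mm in the pin's frame; axes as the pin's.
- loop (a joint): Angle of the wire loop in rad: 0 = shut, lying along the shank with its end beyond the tip; 1.45 = open, standing up from the head (its stop, and its start). Hinged on the pin's y axis. An over-centre spring throws it to the nearer end: below about 0.7 it shuts itself; about 1 to 2 N at its end moves it. With the pin in, it swings over the post's top.
- loop_bar (a point): Middle of the loop's end bar, 66 mm from the hinge. The loop is of 6 mm wire, its legs 50 mm apart (centres), its end bar straight for 22 mm.
- balance: Top-pan balance, fixed, on the half of the bench without the carrier. 240 x 200 mm, body 56 mm high, round pan 140 mm across with its top at 72 mm. Origin under its middle; 240 mm along its x.
- clevis: Bystander: plain clevis pin without a loop, 97 mm long along x, 16 mm thick, head 22 mm high. Origin on its axis, 8 mm above the bench.
- probe: Bystander: white and blue pen thermometer, 140 mm long along x, 14 mm high. Origin under its body.
- tin: Bystander: one closed tin can, 65 mm across, 98 mm tall. Origin under its middle.
- flask: Bystander: glass conical flask, 85 mm across at the foot, 122 mm tall. Origin under its middle.
- beaker: Bystander: small glass beaker, 52 mm across, 65 mm tall. Origin under its middle.
- dish: Bystander: covered petri dish, 93 mm across, 18 mm high. Origin under its middle.
Not all that is in view belongs to the job. Of the things that look like the carrier, the smaller one is meant.

How it is judged:
By the outcome, as a careful person would: the job done as asked, in the order asked, and still so for the second after the job is handed in, with the robot touching nothing.
It also fails if it takes over 67 s, if anything falls off the work surface, if the arm or the gripper's body presses on something with over 40 N, if the wrist force passes 120 N, or if a joint passes its speed limit or range.

## Robot

A 7-joint arm with a two-finger parallel gripper is mounted at the origin on the work surface. World frame = base frame: x ahead of the robot, y to its left, z up, the work surface at z = 0. Lengths are in mm, angles in rad, forces in N, time in s.
With the tool pointing down it reaches from about 425 to 975 mm from the base axis. Payload 16.7 kg.
Tool frame: the origin (TCP) lies midway between the tips of the shut fingers; the grasp point (between the pads) lies 19 mm behind it; z points along the fingers, y is the line along which they close (so a half turn about z gives the same grasp; the last joint's range is limited). The gripper opens to 85 mm and grips with 20 to 120 N. Pads are 22 mm wide; open, the fingers measure 114 mm over their backs; the gripper's body (76 mm by 85 mm) begins 54 mm behind the grasp point. The pads swing forward as they close: fully open they stand 13 mm farther back than shut.
Start: joints at [-1.47, 0.426, 0.074, 1.606, -0.034, 1.111, -0.067], TCP at [166.873, 654.009, 206.102] pointing down, gripper open.
Joint ranges: [-2.85, 2.85], [-0.5, 2.14], [-1.23, 1.37], [0.21, 2.46], [-1.02, 4.16], [0.16, 2.05], [-2.73, 2.73]. Speed limits (rad/s): [1.89, 1.89, 2.39, 2.39, 3.01, 3.01, 3.01].

## Interface

Orientations are given as a unit quaternion [x, y, z, w].
In Python, from station import robot gives the robot as it stands. The module is installed in compiled form; this text tells all that it offers.
- The arm moves only by the tool step_arm, never from a script. Its arguments are lists of equal length, an entry for each row: "offset": the shift along the tool's x, y, z in m, a list of three; "rot": the turn, a rotation vector about the tool's x, y, z in rad, a list of three; "fingers": the gripper command: -1 is shut, 1 is fully open, values between are in proportion. A call has 1 to 5 rows; each row shifts and turns the commanded pose from where the row before left it, along the tool's axes as they then stand; what a row does not reach is not made up. A row lasts 1/12 s, in which the tool goes at most 41.7 mm and 7.16 degrees, less where a joint would pass 70% of its speed; a pose out of reach is approached as far as the arm can. A call with a gripper value outside its range is refused whole. The fingers move at their own pace and stop on an object; the grip force is fixed at half the most. Time passes only in rows, so rows that do not move let the fingers close. It gives the time, the measured TCP pose, the force, the opening and the grip force at its end, in the units of the state.
- robot.observe(): the state, without advancing time (a new reading comes with each control period).
- robot.grab_frame(name): name is "side" or "top" or "wrist"; returns (picture, depth): 480x640x3 uint8, red, green, blue; 480x640 float32, mm along the optical axis (not along the pixel's ray), 0 where there is no reading.
- robot.camera_model(name): a dict with "fovy" (degrees; the focal length in pixels is half the picture's height over the tangent of half this angle, whatever the lens; pixels are square), "cx", "cy" (the principal point, pixels), "camera_from_world" (4x4, takes a point from world to camera coordinates). Camera axes: x right, y down, z forward; pixel columns grow to the right and rows downward; lengths in mm; the calibration is good to about 2 mm. A picture is of the moment at which its call begins: read the wrist's pose just before it. camera_model takes no time and is no camera call; for the wrist camera it gives the pose at the moment of the call.
- robot.close_job(): hands the job in; it is judged then, once.
The state is a dict: "time_s": time; "joint_positions": joint angles; "dq": joint speeds; "tau": joint torques, N m; "position": TCP position; "eef_rot": TCP orientation; "force": force on the tool from outside, world axes, zero at the start; "torque": the same for the moment, N m; "finger_gap": finger opening in mm; "grip_force": force on a finger pad.
Only numpy, scipy, OpenCV 4.12 (cv2) and the standard library are available. Lean on these libraries where they do the work, as an engineer would, in place of code of your own. Each camera call takes 0.05 s, during which the arm holds its last target. There are 200 camera calls.

## Working session

There is one attempt and no reset: what is moved stays moved. The work goes in short steps, Python scripts to look and compute and a tool call to move; the robot and the scene stay as the last step left them, time stands still between calls to the robot, and variables do not carry over. Pictures are saved under pics/ and viewed, at most 10 in all, crops included, and the job is handed in when it is done.

Besides the shell and the picture viewer there is one more tool, called after "Request:" as a command line: name --argument value ..., lists and objects as JSON in quotes. step_arm: Moves the arm, as the interface text tells. Its arguments: {"type":"object","properties":{"offset":{"type":"array","items":{"type":"array","items":{"type":"number"}}},"rot":{"type":"array","items":{"type":"array","items":{"type":"number"}}},"fingers":{"type":"array","items":{"type":"number"}}},"required":["offset","rot","fingers"]}

```bash
mkdir -p pics
cat > h.py <<'E'
import numpy as np, cv2
from station import robot
from scipy.spatial.transform import Rotation as R
def grab(n):
    m=robot.camera_model(n); p,d=robot.grab_frame(n); return p,d,m
def world(m,d):
    f=240/np.tan(np.radians(m['fovy'])/2); v,u=np.mgrid[0:480,0:640]
    P=np.stack([(u-m['cx'])/f*d,(v-m['cy'])/f*d,d,np.ones_like(d)],-1)
    W=P@np.linalg.inv(m['camera_from_world']).T
    W=W[...,:3]; W[d==0]=np.nan; return W
def save(n,p): cv2.imwrite('pics/'+n,p[...,::-1])
E
python3 - <<'E'
from h import *
s=robot.observe(); print(s)
a=[]
for n in('top','side'):
    p,d,m=grab(n); a.append(p); np.savez(n+'.npz',p=p,W=world(m,d)); print(m)
save('a.png',a[0]); save('b.png',a[1])
E
```

```text
{'time_s': 0.0, 'joint_positions': array([-1.47051604,  0.42674758,  0.07386764,  1.60661276, -0.03410065,
        1.11078355, -0.06710147]), 'dq': array([ 0.00101963,  0.00021711, -0.00064438, -0.00064384,  0.00143508,
       -0.00058227,  0.00107281]), 'tau': array([ 9.18870173e-04, -9.49845886e+01,  3.76125723e+00, -4.63498521e+01,
        1.91862165e-02,  1.04726380e-02,  8.15937210e-05]), 'position': array([166.78647474, 653.61742754, 205.39818165]), 'eef_rot': array([ 1.24589939e-01,  9.92208108e-01, -6.44987486e-04, -2.89944851e-05]), 'force': array([-0.10917914, -0.05929544,  0.15128087]), 'torque': array([-0.00650394, -0.02615509, -0.04054078]), 'grip_force': 0.0, 'finger_gap': 85.12258695182535}
{'fovy': 47.86660036075824, 'cx': 326.90738196905494, 'cy': 241.6852927548819, 'camera_from_world': array([[-2.79615175e-02, -9.99604623e-01,  2.95821230e-03,
        -9.79095782e+01],
       [-9.94474164e-01,  2.75181878e-02, -1.01310846e-01,
         5.43306474e+02],
       [ 1.01189385e-01, -5.77467068e-03, -9.94850422e-01,
         1.45488870e+03],
       [ 0.00000000e+00,  0.00000000e+00,  0.00000000e+00,
         1.00000000e+00]])}
{'fovy': 56.02109943103348, 'cx': 320.2203248927496, 'cy': 232.6872165378639, 'camera_from_world': array([[-9.37631554e-01, -3.47445652e-01,  1.13396491e-02,
         4.61238910e+02],
       [-2.60433208e-01,  6.80461478e-01, -6.84942860e-01,
         3.08231820e+02],
       [ 2.30264224e-01, -6.45177259e-01, -7.28508539e-01,
         9.59991712e+02],
       [ 0.00000000e+00,  0.00000000e+00,  0.00000000e+00,
         1.00000000e+00]])}
```

View pics/a.png

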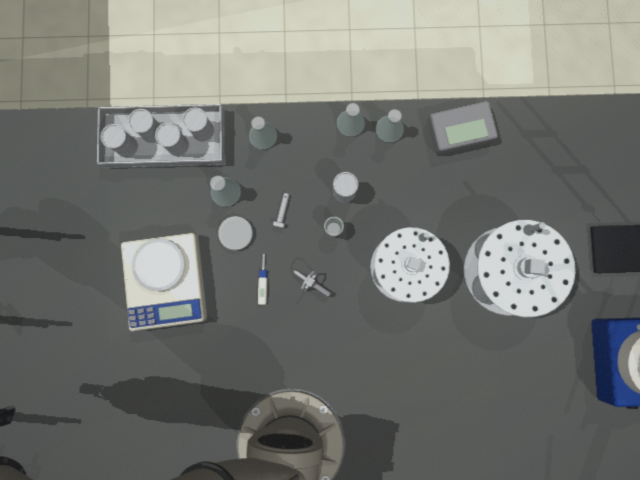

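View pics/b.png

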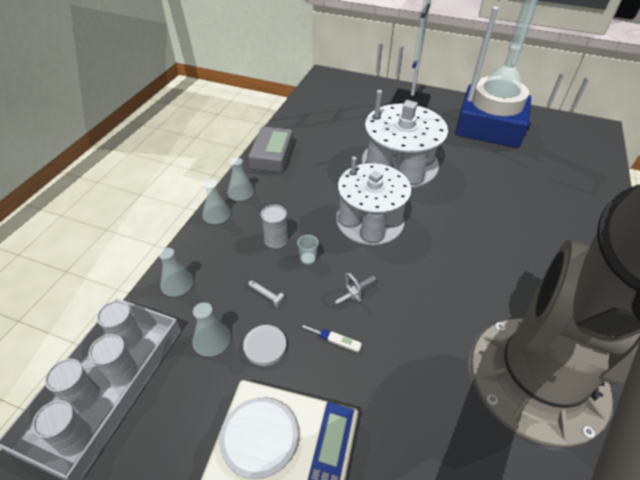

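Top view: carrier candidates are at (411,265), small, and (526,268), large. The small one fits the text. Pin candidates are at (314,283), with a loop, and (281,210), a plain clevis; the looped one is meant. I'll confirm both in one crop.

Run:
```python
from h import *
z=np.load('top.npz'); p,W=z['p'],z['W']
c=cv2.resize(p[215:315,280:460],None,fx=4.4,fy=4.4,interpolation=cv2.INTER_CUBIC); save('c.png',c)
sub=lambda r:(W[r[1]:r[3],r[0]:r[2]].reshape(-1,3))
Q=sub((360,220,460,310)); 
print('heights',np.histogram(Q[:,2],bins=np.arange(0,200,6)))
D=Q[(Q[:,2]>118)&(Q[:,2]<142)]; print('disc z',np.median(D[:,2]),len(D))
(cx,cy),r=cv2.minEnclosingCircle(D[:,:2].astype(np.float32)); print('circ',cx,cy,r)
T=Q[Q[:,2]>158]; 
for t in T: print(np.round(t))
P=sub((285,260,345,305)); P=P[P[:,2]>5]
print('pin n',len(P),P.mean(0)); 
for lo,hi in((5,35),(35,90)):
    q=P[(P[:,2]>=lo)&(P[:,2]<hi)]
    if len(q)>3:
        mu=q.mean(0); w,v=np.linalg.eigh(np.cov(q[:,:2].T)); a=(q[:,:2]-mu[:2])@v[:,1]; print(lo,mu,v[:,1],a.min(),a.max(),len(q))
```

```text
heights (array([2502,  462,   57,   11,    0,    1,    4,    1,    4,    2,    1,
          1,    0,    0,    0,    0,    0,    0,    0,    2,  277, 2684,
       1114,   23,   15,   60,   24,   41,   74,   18,    8,    0,    0]), array([  0,   6,  12,  18,  24,  30,  36,  42,  48,  54,  60,  66,  72,
        78,  84,  90,  96, 102, 108, 114, 120, 126, 132, 138, 144, 150,
       156, 162, 168, 174, 180, 186, 192, 198]))
disc z 130.29160827770966 4099
circ 467.6000671386719 -324.79931640625 94.9163589477539
[ 540. -352.  181.]
[ 540. -355.  178.]
[ 539. -356.  182.]
[ 540. -360.  178.]
[ 537. -349.  181.]
[ 538. -352.  177.]
[ 537. -354.  183.]
[ 538. -357.  177.]
[ 537. -360.  176.]
[ 537. -350.  163.]
[ 535. -350.  178.]
[ 535. -351.  182.]
[ 534. -354.  182.]
[ 535. -357.  180.]
[ 535. -359.  178.]
[ 534. -349.  167.]
[ 532. -349.  180.]
[ 532. -352.  179.]
[ 532. -354.  178.]
[ 532. -355.  186.]
[ 532. -359.  181.]
[ 532. -352.  164.]
[ 530. -352.  177.]
[ 530. -354.  178.]
[ 532. -360.  162.]
[ 483. -318.  161.]
[ 482. -319.  166.]
[ 482. -321.  170.]
[ 481. -311.  158.]
[ 480. -3
[... 1998 characters left out ...]
-315.  171.]
[ 458. -318.  168.]
[ 458. -321.  167.]
[ 457. -323.  171.]
[ 457. -325.  171.]
[ 457. -328.  167.]
[ 457. -330.  168.]
[ 457. -332.  170.]
[ 455. -319.  160.]
[ 455. -321.  166.]
[ 455. -323.  170.]
[ 455. -325.  170.]
[ 455. -328.  168.]
[ 455. -330.  170.]
[ 455. -333.  169.]
[ 453. -319.  160.]
[ 452. -325.  167.]
[ 452. -327.  173.]
[ 452. -330.  172.]
[ 450. -324.  159.]
[ 450. -329.  159.]
[ 448. -327.  159.]
pin n 601 [431.37137533 -71.7597894   19.36425505]
5 [431.16070413 -72.85450681  13.79936384] [0.21708216 0.97615334] -89.18112863587824 82.15988809199395 535
35 [433.07908884 -62.88594371  64.47360044] [0.51035112 0.85996612] -62.66371363854911 12.668592434717755 66
```

View pics/c.png

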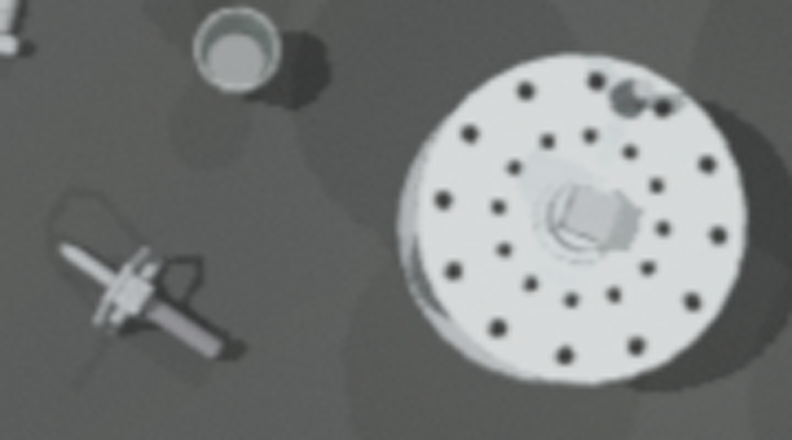

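The crop confirms both. The small carrier's post is at crop (590,215) and its rod at (630,97). The looped pin's head is at crop (132,292), its tip upper left at (62,248) and its handle lower right. I'll pass over the pin for a close look on the way.

```bash
cat > plan.py <<'E'
from h import *
# plan(x,y,z,yawdeg of tool y (pointing down),n rows): prints rows; chain
def yaw_of(q):
    v=R.from_quat(q).apply([0,1,0]); return np.degrees(np.arctan2(v[1],v[0]))
def plan(wps,cur=None):
    s=robot.observe(); p=np.array(s['position']); Rr=R.from_quat(s['eef_rot'])
    if cur: p=np.array(cur[:3]); Rr=frame(cur[3])
    for *t,yaw,n in wps:
        t=np.array(t,float); rv=(Rr.inv()*frame(yaw)).as_rotvec(); off=[];
        Rc=Rr
        for i in range(n):
            off.append(np.round(Rc.inv().apply((t-p)/n)/1000,4).tolist()); Rc=Rc*R.from_rotvec(rv/n)
        print('->',t,'rot/row',np.round(rv/n,4).tolist(),'n',n,'\n',off)
        p=t; Rr=frame(yaw)
def frame(yaw):
    a=np.radians(yaw); y=np.array([np.cos(a),np.sin(a),0]); z=np.array([0,0,-1.]); x=np.cross(y,z)
    return R.from_matrix(np.stack([x,y,z],1))
E
python3 - <<'E'
from plan import *
s=robot.observe();m=robot.camera_model('wrist')
T=np.linalg.inv(m['camera_from_world']); Rt=R.from_quat(s['eef_rot'])
print('cam in tool',Rt.inv().apply(T[:3,3]-s['position']),'\n',Rt.inv().as_matrix()@T[:3,:3],m['fovy'])
plan([(430,300,260,20,11),(430,-70,250,-34,10)])
E
```

```text
cam in tool [ 6.71818958e+01 -1.64263405e-02 -1.67065594e+02] 
 [[ 3.89334437e-04 -9.64949609e-01 -2.62434944e-01]
 [ 9.99999898e-01  3.15391325e-04  3.23880883e-04]
 [-2.29759027e-04 -2.62435043e-01  9.64949634e-01]] 60.5166156349945
-> [430. 300. 260.] rot/row [-0.0001, 0.0001, 0.0884] n 11 
 [[-0.0311, -0.0252, -0.0049], [-0.0332, -0.0224, -0.0049], [-0.0351, -0.0194, -0.0049], [-0.0367, -0.0162, -0.0049], [-0.0379, -0.0129, -0.0049], [-0.0389, -0.0095, -0.0049], [-0.0396, -0.006, -0.0049], [-0.04, -0.0025, -0.0049], [-0.0401, 0.001, -0.0049], [-0.0398, 0.0046, -0.005], [-0.0393, 0.0081, -0.005]]
-> [430. -70. 250.] rot/row [0.0, 0.0, 0.0942] n 10 
 [[-0.0348, -0.0127, 0.001], [-0.0358, -0.0093, 0.001], [-0.0365, -0.0059, 0.001], [-0.0369, -0.0025, 0.001], [-0.037, 0.001, 0.001], [-0.0367, 0.0045, 0.001], [-0.0361, 0.0079, 0.001], [-0.0352, 0.0113, 0.001], [-0.034, 0.0146, 0.001], [-0.0325, 0.0177, 0.001]]
```

Request:
step_arm --offset '[[-0.031,-0.025,-0.005],[-0.033,-0.022,-0.005],[-0.035,-0.019,-0.005],[-0.037,-0.016,-0.005],[-0.038,-0.013,-0.005]]' --rot '[[0,0,0.088],[0,0,0.088],[0,0,0.088],[0,0,0.088],[0,0,0.088]]' --fingers '[1,1,1,1,1]'

```text
time_s: 0.52
position: [287.7, 492.4, 231.0]
eef_rot: [0.34, 0.94, -0.0, -0.0]
force: [0.6, 0.8, 0.2]
finger_gap: 85.7
grip_force: 0.0
```

Request:
step_arm --offset '[[-0.039,-0.01,-0.005],[-0.04,-0.006,-0.005],[-0.04,-0.002,-0.005],[-0.04,0.001,-0.005],[-0.04,0.005,-0.005]]' --rot '[[0,0,0.088],[0,0,0.088],[0,0,0.088],[0,0,0.088],[0,0,0.088]]' --fingers '[1,1,1,1,1]'

```text
time_s: 0.93
position: [408.4, 331.7, 256.3]
eef_rot: [0.537, 0.843, -0.0, -0.0]
force: [1.7, 1.1, -0.2]
finger_gap: 85.5
grip_force: 0.0
```

Request:
step_arm --offset '[[-0.039,0.008,-0.005],[-0.035,-0.013,0.001],[-0.036,-0.009,0.001],[-0.036,-0.006,0.001],[-0.037,-0.002,0.001]]' --rot '[[0,0,0.088],[0,0,0.094],[0,0,0.094],[0,0,0.094],[0,0,0.094]]' --fingers '[1,1,1,1,1]'

```text
time_s: 1.35
position: [432.2, 151.9, 256.8]
eef_rot: [0.717, 0.697, -0.0, -0.0]
force: [1.7, 0.1, -0.0]
finger_gap: 85.5
grip_force: 0.0
```

Request:
step_arm --offset '[[-0.037,0.001,0.001],[-0.037,0.005,0.001],[-0.036,0.008,0.001],[-0.035,0.011,0.001],[-0.034,0.015,0.001]]' --rot '[[0,0,0.094],[0,0,0.094],[0,0,0.094],[0,0,0.094],[0,0,0.094]]' --fingers '[1,1,1,1,1]'

```text
time_s: 1.77
position: [433.7, -33.0, 252.1]
eef_rot: [0.859, 0.511, 0.0, -0.0]
force: [1.5, 0.1, 0.5]
finger_gap: 85.8
grip_force: 0.0
```

Request:
step_arm --offset '[[-0.032,0.018,0.001],[0,0,0],[0,0,0]]' --rot '[[0,0,0.094],[0,0,0],[0,0,0]]' --fingers '[1,1,1]'

```text
time_s: 2.02
position: [434.7, -69.7, 251.1]
eef_rot: [0.882, 0.471, 0.0, -0.0]
force: [-0.3, 1.1, -0.2]
finger_gap: 85.5
grip_force: 0.0
```

Run:
```python
from h import *
p,d,m=grab('wrist'); W=world(m,d); np.savez('w1.npz',p=p,W=W); save('d.png',p)
q=W.reshape(-1,3); q=q[(np.abs(q[:,0]-430)<110)&(np.abs(q[:,1]+72)<110)]
print(np.median(q[(q[:,2]<4)][:,2]))
h=q[(q[:,2]>24)&(q[:,2]<36)]; print(len(h),h.min(0),h.max(0))
c=h[:,:2]; 
# handle top: restrict to neg-along side
r=cv2.minAreaRect(c.astype(np.float32)); print(r)
```

```text
-0.8326142020456473
768 [ 390.93128333 -117.49280147   24.02704538] [455.10378584 -44.03266422  34.46444486]
((414.8369445800781, -86.90326690673828), (70.25472259521484, 49.15122985839844), 55.04902648925781)
```

View pics/d.png

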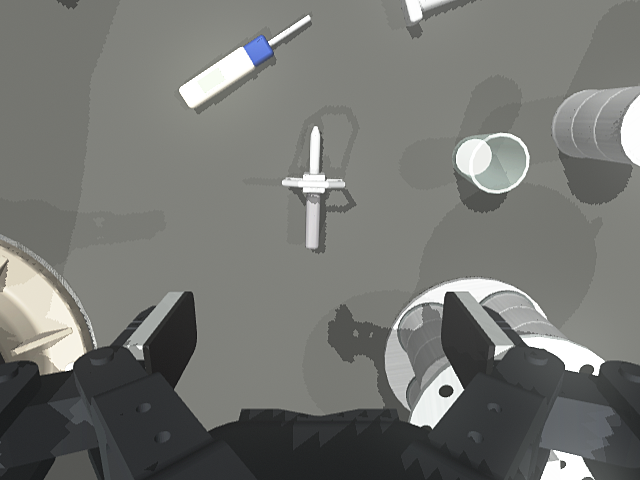

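The wrist view shows the pin lying along the tool's x axis: tip (316,127), head (314,183), handle end (313,248). Nothing is close beside it. The carrier disc is at lower right. Next I'll fit its axis.

Run:
```python
from plan import *
z=np.load('w1.npz'); W=z['W']
H=W[195:246,300:326].reshape(-1,3); H=H[(H[:,2]>22)&(H[:,2]<36)]
S=W[128:172,308:324].reshape(-1,3); S=S[(S[:,2]>7)&(S[:,2]<22)]
for n,Q in(('handle',H),('shank',S)): print(n,len(Q),Q.mean(0),np.median(Q[:,2]),Q.min(0),Q.max(0))
d=S.mean(0)-H.mean(0); yaw=np.degrees(np.arctan2(d[1],d[0])); u=d[:2]/np.linalg.norm(d[:2]); n=np.array([-u[1],u[0]])
print('yaw',yaw)
for Q in(H,S): a=(Q[:,:2]-H.mean(0)[:2])@u; b=(Q[:,:2]-H.mean(0)[:2])@n; print(np.percentile(a,[0,3,97,100]),np.percentile(b,[3,97]))
v,vt=np.linalg.svd(H[:,:2]-H[:,:2].mean(0))[1:]; print('handle dir',np.degrees(np.arctan2(vt[0][1],vt[0][0])))
v,vt=np.linalg.svd(S[:,:2]-S[:,:2].mean(0))[1:]; print('shank dir',np.degrees(np.arctan2(vt[0][1],vt[0][0])))
# press plan
t=np.load('top.npz')['W'][220:310,360:460].reshape(-1,3)
D=t[(t[:,2]>122)&(t[:,2]<138)]; P=t[(t[:,2]>164)&(t[:,2]<174)&(t[:,0]<490)]; G=t[(t[:,2]>174)&(t[:,0]>525)]
print('disc bbox centre',(np.percentile(D,.3,axis=0)+np.percentile(D,99.7,axis=0))/2,'post',P.mean(0),cv2.minAreaRect(P[:,:2].astype(np.float32)),'rod',G.mean(0))
plan([(417,-303,200,-34,7),(417,-303,140,-34,3)])
```

```text
handle 722 [411.73224817 -91.43025623  28.41729302] 28.611494319657083 [ 390.93128333 -116.62946209   22.32606707] [430.80078428 -68.2706461   31.62180298]
shank 430 [450.20595434 -37.97377635  13.80679666] 14.020825120824384 [434.43572914 -56.57746025   7.81141755] [464.27377948 -19.73389812  17.12583859]
yaw 54.25667376994979
[-26.58689568 -24.35977991  23.68603807  24.83310329] [-6.45952536  6.58953483]
[45.49944036 46.97460906 85.14680021 86.99740621] [-4.63560554  4.63353345]
handle dir -126.1236521448845
shank dir -125.64520699008578
disc bbox centre [ 467.30802888 -324.46156257  130.07926143] post [ 467.08290542 -324.658886    169.07720574] ((467.4225769042969, -324.43035888671875), (26.758630752563477, 26.165782928466797), 64.08881378173828) rod [ 535.25645332 -354.29970822  179.64861856]
-> [ 417. -303.  200.] rot/row [-0.0, -0.0, 0.0008] n 7 
 [[-0.0293, 0.0165, 0.0073], [-0.0293, 0.0165, 0.0073], [-0.0293, 0.0165, 0.0073], [-0.0293, 0.0165, 0.0073], [-0.0293, 0.0166, 0.0073], [-0.0293, 0.0166, 0.0073], [-0.0292, 0.0166, 0.0073]]
-> [ 417. -303.  140.] rot/row [0.0, 0.0, 0.0] n 3 
 [[0.0, 0.0, 0.02], [0.0, 0.0, 0.02], [0.0, 0.0, 0.02]]
```

Request:
step_arm --offset '[[-0.029,0.0165,0.007],[-0.029,0.0165,0.007],[-0.029,0.0165,0.007],[-0.029,0.0165,0.007],[-0.029,0.0165,0.007]]' --rot '[[0,0,0],[0,0,0],[0,0,0],[0,0,0],[0,0,0]]' --fingers '[-1,-1,-1,-1,-1]'

```text
time_s: 2.48
position: [423.8, -234.5, 215.9]
eef_rot: [0.881, 0.474, 0.0, 0.0]
force: [0.8, 1.1, -0.5]
finger_gap: 25.6
grip_force: 0.0
```

Request:
step_arm --offset '[[-0.029,0.0165,0.007],[-0.029,0.0165,0.007],[0,0,0.02],[0,0,0.02],[0,0,0.015]]' --rot '[[0,0,0],[0,0,0],[0,0,0],[0,0,0],[0,0,0]]' --fingers '[-1,-1,-1,-1,-1]'

```text
time_s: 2.9
position: [418.8, -300.2, 145.2]
eef_rot: [0.881, 0.473, -0.001, -0.001]
force: [-0.4, 0.2, 0.1]
finger_gap: 0.1
grip_force: 0.0
```

Request:
step_arm --offset '[[0,0,0.005],[0,0,0.004],[0,0,0.003],[0,0,0.003],[0,0,0.003]]' --rot '[[0,0,0],[0,0,0],[0,0,0],[0,0,0],[0,0,0]]' --fingers '[-1,-1,-1,-1,-1]'

```text
time_s: 3.32
position: [419.4, -300.8, 129.5]
eef_rot: [0.881, 0.473, 0.0, 0.0]
force: [0.1, 0.0, 0.2]
finger_gap: 0.1
grip_force: 0.0
```

Request:
step_arm --offset '[[0,0,0.003],[0,0,0.003],[0,0,0.003],[0,0,0.003],[0,0,0.003]]' --rot '[[0,0,0],[0,0,0],[0,0,0],[0,0,0],[0,0,0]]' --fingers '[-1,-1,-1,-1,-1]'

```text
time_s: 3.73
position: [418.8, -301.0, 113.9]
eef_rot: [0.881, 0.472, -0.0, 0.0]
force: [-0.5, -0.0, 0.2]
finger_gap: 0.2
grip_force: 0.0
```

Request:
step_arm --offset '[[0,0,0.001],[0,0,0.001],[0,0,0.001]]' --rot '[[0,0,0],[0,0,0],[0,0,0]]' --fingers '[-1,-1,-1]'

```text
time_s: 3.98
position: [418.8, -301.1, 111.1]
eef_rot: [0.881, 0.472, -0.0, 0.0]
force: [-1.2, -0.0, -0.1]
finger_gap: -0.2
grip_force: 0.0
```

Run:
```python
from plan import *
s=robot.observe(); print(s['position'],s['force'])
p,d,m=grab('side'); W=world(m,d)
Q=W[165:220,330:420].reshape(-1,3); print(np.histogram(Q[:,2],bins=np.arange(84,180,6)))
save('e.png',cv2.resize(p[100:300,260:460],None,fx=3,fy=3,interpolation=cv2.INTER_CUBIC))
```

```text
[ 418.77662314 -301.07698457  111.06387119] [-1.23362606 -0.03085083 -0.11407709]
(array([  41,   60,   49,   78,    2,    0,   60, 1797,  143,   41,   49,
         87,   51,   64,   56]), array([ 84,  90,  96, 102, 108, 114, 120, 126, 132, 138, 144, 150, 156,
       162, 168, 174]))
```

View pics/e.png

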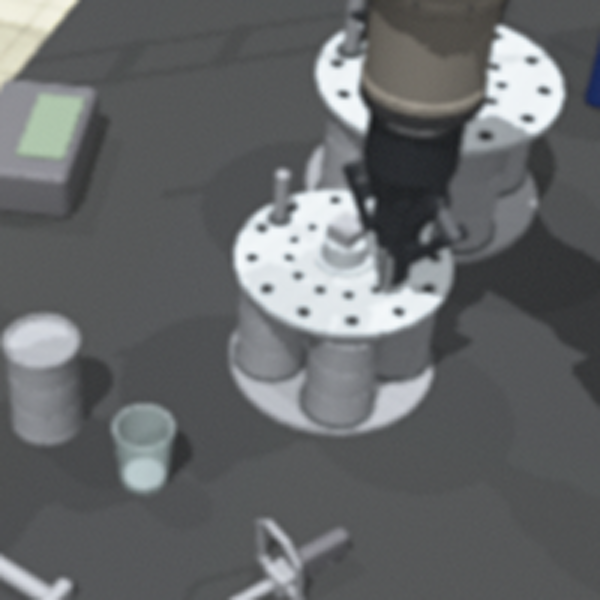

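The side view shows the shut fingers ending at crop (388,288), close above the disc, which hasn't moved. I'll compare where the TCP should project with what depth reports.

Run:
```python
from plan import *
s=robot.observe(); print(s['time_s'],s['joint_positions'],s['tau'])
p,d,m=grab('side'); W=world(m,d)
f=240/np.tan(np.radians(m['fovy'])/2)
for P in([418.8,-301.1,111],[418.8,-301.1,130],[418.8,-301.1,165]):
    c=m['camera_from_world']@np.array(P+[1]); print(P,c[:2]/c[2]*f+[m['cx'],m['cy']],c[2])
for v in range(170,204,3): print(v,[np.round(W[v,u]).astype(int).tolist() for u in range(383,400,5)])
```

```text
4.0333 [-0.2151634   0.39930819  0.8867229   2.08710148 -0.41699216  0.83860772
  0.3319055 ] [ 1.22277467e-01 -5.93802989e+01  1.51704830e+01 -3.56668818e+01
  8.63924576e-02  5.26715652e-02 -6.01717341e-02]
[418.8, -301.1, 111] [387.49518739 201.15692315] 1169.8247943475776
[418.8, -301.1, 130] [388.38482221 195.70012168] 1155.9831321108468
[418.8, -301.1, 165] [390.08065141 185.29832198] 1130.4853332537114
170 [[444, -311, 199], [429, -296, 215], [414, -278, 233], [403, -280, 234]]
173 [[442, -306, 194], [428, -294, 207], [414, -282, 221], [402, -281, 225]]
176 [[440, -304, 186], [427, -297, 196], [412, -280, 213], [402, -294, 205]]
179 [[449, -362, 129], [425, -294, 189], [411, -280, 204], [402, -302, 190]]
182 [[446, -348, 130], [424, -293, 181], [410, -283, 193], [397, -275, 203]]
185 [[442, -334, 133], [423, -295, 170], [410, -289, 179], [397, -278, 192]]
188 [[439, -322, 133], [421, -291, 163], [409, -290, 168], [403, -342, 127]]
191 [[436, -314, 130], [420, -292, 153], [408, -291, 158], [401, -333, 125]]
194 [[433, -303, 130], [419, -291, 144], [407, -294, 145], [397, -315, 131]]
197 [[430, -291, 130], [418, -296, 130], [407, -302, 129], [395, -305, 130]]
200 [[428, -281, 129], [416, -287, 128], [404, -290, 130], [392, -293, 131]]
203 [[425, -269, 130], [413, -274, 130], [401, -280, 129], [390, -286, 128]]
```

Request:
step_arm --offset '[[0,0,-0.02],[0,0,-0.02],[0,0,0],[0,0,0]]' --rot '[[0,0,0],[0,0,0],[0,0,0],[0,0,0]]' --fingers '[-1,-1,-1,-1]'

```text
time_s: 4.42
position: [419.5, -301.1, 151.9]
eef_rot: [0.881, 0.472, 0.001, 0.001]
force: [0.4, 0.4, 0.8]
finger_gap: 0.0
grip_force: 0.0
```

Run:
```python
from plan import *
s=robot.observe(); print(s['position'],s['force'],s['finger_gap'])
p,d,m=grab('side'); W=world(m,d)
f=240/np.tan(np.radians(m['fovy'])/2)
c=m['camera_from_world']@np.array(list(s['position'])+[1]); u,v=c[:2]/c[2]*f+[m['cx'],m['cy']]; print(u,v)
for r in range(int(v)-15,int(v)+12,2): print(r,[np.round(W[r,int(u)+k]).astype(int).tolist() for k in(-5,0,5,10)])
save('f.png',cv2.resize(p[130:230,320:440],None,fx=5,fy=5,interpolation=cv2.INTER_CUBIC))
```

```text
[ 419.45499115 -301.08216148  151.85112913] [0.38260847 0.39950809 0.79720434] 0.020025216696105744
389.1807410956617 189.20326606133867
174 [[452, -381, 130], [425, -295, 204], [413, -294, 208], [398, -274, 228]]
176 [[450, -374, 130], [424, -296, 197], [412, -291, 205], [412, -388, 130]]
178 [[448, -368, 128], [423, -293, 194], [411, -290, 200], [410, -381, 129]]
180 [[445, -358, 129], [423, -294, 187], [409, -287, 196], [408, -373, 129]]
182 [[443, -348, 131], [421, -291, 183], [409, -291, 187], [406, -366, 128]]
184 [[441, -341, 131], [429, -348, 129], [416, -351, 130], [404, -355, 131]]
186 [[439, -333, 131], [427, -338, 130], [414, -341, 132], [403, -350, 128]]
188 [[437, -327, 129], [424, -328, 132], [412, -335, 131], [401, -343, 128]]
190 [[435, -319, 129], [423, -322, 131], [411, -327, 130], [399, -335, 128]]
192 [[433, -312, 129], [421, -316, 130], [409, -318, 132], [397, -325, 130]]
194 [[431, -306, 128], [419, -309, 129], [407, -313, 130], [395, -320, 128]]
196 [[429, -296, 130], [416, -296, 134], [405, -304, 131], [393, -310, 130]]
198 [[427, -289, 129], [415, -291, 132], [404, -301, 127], [391, -304, 128]]
200 [[425, -281, 130], [413, -287, 129], [402, -291, 129], [390, -295, 130]]
```

View pics/f.png

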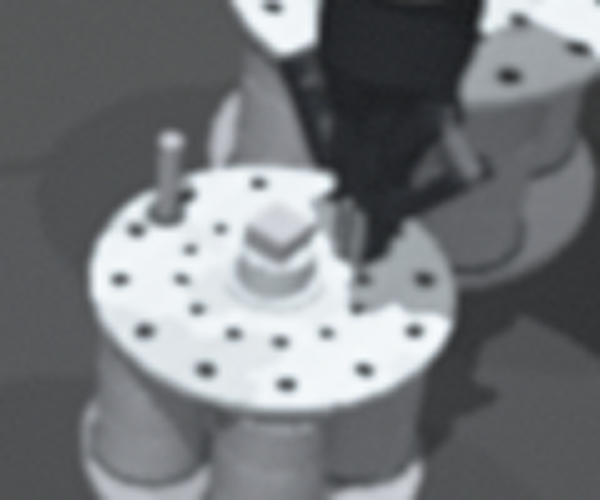

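The tips show at row 183 (z about 172) while the reported TCP is at z 152, so the real tips sit about 20 mm behind the reported TCP. Continue down by force; contact with the seated plate will give the true offset.

Request:
step_arm --offset '[[0,0,0.02],[0,0,0.02],[0,0,0.002],[0,0,0.002],[0,0,0.002]]' --rot '[[0,0,0],[0,0,0],[0,0,0],[0,0,0],[0,0,0]]' --fingers '[-1,-1,-1,-1,-1]'

```text
time_s: 4.88
position: [418.6, -301.3, 105.3]
eef_rot: [0.882, 0.472, -0.0, -0.0]
force: [-0.2, -0.4, 1.2]
finger_gap: 0.5
grip_force: 0.0
```

Request:
step_arm --offset '[[0,0,0.002],[0,0,0.002],[0,0,0.002]]' --rot '[[0,0,0],[0,0,0],[0,0,0]]' --fingers '[-1,-1,-1]'

```text
time_s: 5.13
position: [419.0, -301.4, 99.9]
eef_rot: [0.881, 0.472, 0.0, 0.0]
force: [-3.8, 0.6, 8.3]
finger_gap: -0.3
grip_force: 4.2
```

Request:
step_arm --offset '[[0,0,0.002],[0,0,0.002],[0,0,0.002],[0,0,0.002],[0,0,0.002]]' --rot '[[0,0,0],[0,0,0],[0,0,0],[0,0,0],[0,0,0]]' --fingers '[-1,-1,-1,-1,-1]'

```text
time_s: 5.55
position: [419.0, -301.4, 89.9]
eef_rot: [0.881, 0.472, 0.0, 0.0]
force: [-3.0, 1.0, 8.9]
finger_gap: -0.2
grip_force: 4.2
```

Request:
step_arm --offset '[[0,0,0.002],[0,0,0.001],[0,0,0.001],[0,0,0.001],[0,0,0.001]]' --rot '[[0,0,0],[0,0,0],[0,0,0],[0,0,0],[0,0,0]]' --fingers '[-1,-1,-1,-1,-1]'

```text
time_s: 5.97
position: [419.4, -301.5, 86.3]
eef_rot: [0.882, 0.472, 0.002, -0.0]
force: [-27.1, 22.4, 107.3]
finger_gap: -0.4
grip_force: 53.4
```

Request:
step_arm --offset '[[0,0,-0.01],[0,0,-0.02],[0,0,-0.03],[0,0,-0.03],[0,0,-0.03]]' --rot '[[0,0,0],[0,0,0],[0,0,0],[0,0,0],[0,0,0]]' --fingers '[-1,-1,-1,-1,-1]'

```text
time_s: 6.38
position: [418.5, -301.3, 204.8]
eef_rot: [0.882, 0.472, -0.0, 0.0]
force: [1.3, 0.5, -0.6]
finger_gap: -0.0
grip_force: 0.0
```

Run:
```python
from plan import *
s=robot.observe(); print(s['position'],s['force'])
p,d,m=grab('side'); W=world(m,d)
Q=W[165:225,330:420].reshape(-1,3);Q=Q[(Q[:,2]>100)&(Q[:,2]<140)]; print(np.median(Q[:,2]),len(Q))
# wrist look with shut fingers: finger geometry in tool frame
p,d,m=grab('wrist'); W=world(m,d); np.savez('w2.npz',p=p,W=W); save('g.png',p)
s=robot.observe(); T=R.from_quat(s['eef_rot']).inv().apply(W.reshape(-1,3)-s['position'])
T=T[np.isfinite(T[:,0])]
N=T[(T[:,2]<20)&(T[:,2]>-70)&(abs(T[:,1])<60)&(abs(T[:,0])<40)]
for z0 in range(-70,20,6):
    q=N[(N[:,2]>=z0)&(N[:,2]<z0+6)]
    if len(q): print(z0,len(q),q.min(0).round(),q.max(0).round())
```

```text
[ 418.48482198 -301.28712655  204.81702984] [ 1.26142736  0.48534959 -0.61320751]
112.35556651683305 2575
-70 1072 [-12. -22. -70.] [ 13.  21. -64.]
-64 758 [-12. -14. -64.] [ 11.   6. -58.]
-58 652 [  5. -14. -58.] [ 11.  13. -52.]
-52 672 [  5. -14. -52.] [ 11.  13. -46.]
-46 603 [  5. -14. -46.] [ 11.  13. -40.]
-40 490 [  5. -14. -40.] [ 11.  13. -34.]
-34 164 [  5. -13. -34.] [ 11.  11. -29.]
```

View pics/g.png

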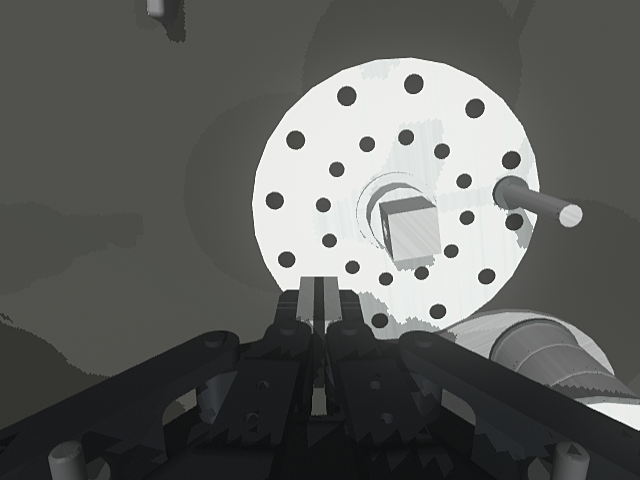

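Plate is home: disc top at 112.4. In the wrist view the post's near face is dark at (393,230) and the rod top is at (570,215). The fingertips are at tool z −27 from the reported TCP, centred in x and y. I'll use that offset.

Run:
```python
from plan import *
W=np.load('w2.npz')['W'].reshape(-1,3); W=W[(np.abs(W[:,0]-480)<110)&(np.abs(W[:,1]+330)<110)]
P=W[(W[:,2]>164)&(W[:,2]<172)&(np.hypot(W[:,0]-467,W[:,1]+325)<25)]; print('post',P.mean(0),np.percentile(P,1,axis=0),np.percentile(P,99,axis=0),cv2.minAreaRect(P[:,:2].astype(np.float32)))
G=W[(W[:,2]>177)&(W[:,0]>515)&(W[:,2]<186)]; print('rod',G.mean(0),len(G))
D=W[(W[:,2]>109)&(W[:,2]<115)]; D=D[np.hypot(D[:,0]-467,D[:,1]+325)<100]; print('disc',cv2.minEnclosingCircle(D[:,:2].astype(np.float32)))
s=robot.observe(); print('yaw',yaw_of(s['eef_rot']),s['joint_positions'])
plan([(408,-97,100,-35.8,6),(408,-97,-10,-35.8,3)])
```

```text
post [ 465.65520957 -325.25701315  167.16919149] [ 450.41551268 -340.78515923  164.78942386] [ 480.72428024 -310.26815557  168.68848355] ((465.557373046875, -325.85400390625), (26.567922592163086, 26.37139320373535), 65.98424530029297)
rod [ 533.69197745 -355.69764023  179.05835688] 464
disc ((465.8823547363281, -325.9017333984375), 95.19364929199219)
yaw -33.65236995053927 [-0.35746109  0.25131343  1.01704919  1.99722096 -0.25429791  1.01879837
  0.19204892]
-> [408. -97. 100.] rot/row [0.001, -0.0004, 0.0062] n 6 
 [[0.0273, -0.0208, 0.0178], [0.0272, -0.021, 0.0178], [0.027, -0.0211, 0.0179], [0.0269, -0.0213, 0.0179], [0.0268, -0.0214, 0.0179], [0.0267, -0.0216, 0.0179]]
-> [408. -97. -10.] rot/row [0.0, 0.0, 0.0] n 3 
 [[0.0, 0.0, 0.0367], [0.0, 0.0, 0.0367], [0.0, 0.0, 0.0367]]
```

Request:
step_arm --offset '[[0.027,-0.021,0.018],[0.027,-0.021,0.018],[0.027,-0.021,0.018],[0.027,-0.021,0.018],[0.027,-0.022,0.018]]' --rot '[[0,0,0.006],[0,0,0.006],[0,0,0.006],[0,0,0.006],[0,0,0.006]]' --fingers '[1,1,1,1,1]'

```text
time_s: 6.9
position: [407.2, -128.2, 112.7]
eef_rot: [0.889, 0.459, 0.001, 0.0]
force: [1.3, 0.3, -0.0]
finger_gap: 60.5
grip_force: 0.0
```

Request:
step_arm --offset '[[0.027,-0.022,0.015],[0,0,0.015],[0,0,0],[0,0,0]]' --rot '[[0,0,0.006],[0,0,0],[0,0,0],[0,0,0]]' --fingers '[1,1,1,1]'

```text
time_s: 7.23
position: [404.9, -95.3, 83.2]
eef_rot: [0.89, 0.456, -0.001, 0.0]
force: [0.1, -0.1, 0.5]
finger_gap: 85.5
grip_force: 0.0
```

Run:
```python
from plan import *
s=robot.observe(); print(s['position'],yaw_of(s['eef_rot']),s['eef_rot'],s['joint_positions'])
p,d,m=grab('wrist'); W=world(m,d); np.savez('w3.npz',p=p,W=W)
f=240/np.tan(np.radians(m['fovy'])/2)
c=m['camera_from_world']@np.array([411.7,-91.4,30,1]);u,v=(c[:2]/c[2]*f+[m['cx'],m['cy']]);print(u,v)
Q=W.reshape(-1,3); k=np.hypot(Q[:,0]-411.7,Q[:,1]+91.4)<45; Q=Q[k]
T=R.from_quat(s['eef_rot']).inv().apply(Q-s['position'])
h=T[(Q[:,2]>24)&(Q[:,2]<34)&(T[:,0]<28)]; print('handle in tool',len(h),np.percentile(h,[1,50,99],axis=0).round(1))
```

```text
[404.86137912 -95.31882439  83.24638816] -35.68789869425583 [ 8.89766564e-01  4.56415550e-01 -5.39910111e-04  1.26409698e-04] [-0.72050396  0.25888859  0.91879574  2.31410036 -0.32210359  0.694708
 -0.18987528]
325.91791857245323 226.93692054452143
handle in tool 2059 [[-20.9  -3.4  52.6]
 [  4.6   3.3  54.5]
 [ 27.6  10.1  57.9]]
```

Request:
step_arm --offset '[[0.001,0.0033,0.03],[0,0,0.03],[0,0,0.025],[0,0,0.015],[0,0,0]]' --rot '[[0,0,0],[0,0,0],[0,0,0],[0,0,0],[0,0,0]]' --fingers '[1,1,1,1,1]'

```text
time_s: 7.7
position: [407.6, -97.6, -18.1]
eef_rot: [0.89, 0.455, -0.001, -0.0]
force: [-1.2, 0.5, 0.4]
finger_gap: 85.4
grip_force: 0.0
```

Request:
step_arm --offset '[[0,0,0.004],[0,0,0],[0,0,0],[0,0,0],[0,0,0]]' --rot '[[0,0,0],[0,0,0],[0,0,0],[0,0,0],[0,0,0]]' --fingers '[1,-1,-1,-1,-1]'

```text
time_s: 8.12
position: [409.0, -95.9, -20.1]
eef_rot: [0.89, 0.457, 0.001, 0.0]
force: [0.1, 0.2, -0.5]
finger_gap: 39.0
grip_force: 0.0
```

Request:
step_arm --offset '[[0,0,0],[0,0,0],[0,0,0],[0,0,0],[0,0,0]]' --rot '[[0,0,0],[0,0,0],[0,0,0],[0,0,0],[0,0,0]]' --fingers '[-1,-1,-1,-1,-1]'

```text
time_s: 8.53
position: [408.7, -95.9, -20.4]
eef_rot: [0.89, 0.456, 0.0, -0.0]
force: [-1.6, 1.4, 16.8]
finger_gap: 13.0
grip_force: 58.4
```

Request:
step_arm --offset '[[0,0,-0.015],[0,0,-0.035],[0,0,-0.035],[0,0,-0.035],[0,0,-0.03]]' --rot '[[0,0,0],[0,0,0],[0,0,0],[0,0,0],[0,0,0]]' --fingers '[-1,-1,-1,-1,-1]'

```text
time_s: 8.95
position: [407.6, -96.9, 130.4]
eef_rot: [0.89, 0.456, -0.001, 0.0]
force: [1.0, 1.1, -1.1]
finger_gap: 12.8
grip_force: 59.3
```

```bash
cat > pinfit.py <<'E'
from plan import *
def fit():
    s=robot.observe(); p,d,m=grab('wrist'); W=world(m,d)
    Q=W.reshape(-1,3); T=R.from_quat(s['eef_rot']).inv().apply(Q-s['position']); T[~np.isfinite(T)]=1e4
    k=(abs(T[:,1])<8)&(T[:,0]>54)&(T[:,0]<110)&(T[:,2]<40)&(T[:,2]>-80); t=T[k]
    print('pos',s['position'],'q',s['eef_rot'],'yaw',yaw_of(s['eef_rot']),s['force'],s['finger_gap'],s['time_s'])
    print('shank top in tool n',len(t),np.percentile(t,[1,50,99],axis=0).round(1))
    if len(t):
        zz=np.polyfit(t[:,0],t[:,2],1); yy=np.polyfit(t[:,0],t[:,1],1); print('z(x)',zz,'y(x)',yy)
    return p,d,m,W,s,T
E
python3 - <<'E'
from pinfit import *
p,d,m,W,s,T=fit(); save('i.png',p); print(s['joint_positions'])
plan([(400,-200,130,-75,6),(352,-275,130,-114.1,7)])
E
```

```text
pos [407.61573627 -96.86999016 130.38276451] q [ 8.90085463e-01  4.55792751e-01 -9.10154459e-04  9.45278963e-05] yaw -35.76810207632633 [ 1.0099893   1.10409541 -1.05750827] 12.831680053554486 8.95
shank top in tool n 4008 [[ 54.4  -5.4 -36.6]
 [ 73.6  -0.7 -34.4]
 [ 93.3   4.2 -30.5]]
z(x) [ 2.07314351e-02 -3.57336323e+01] y(x) [ 0.00421822 -0.92928174]
[-0.87443858  0.15107301  1.0580508   2.26948932 -0.18082783  0.80711863
 -0.3196233 ]
-> [ 400. -200.  130.] rot/row [0.0002, -0.0007, 0.1141] n 6 
 [[-0.0149, 0.0087, 0.0007], [-0.0139, 0.0103, 0.0007], [-0.0126, 0.0118, 0.0007], [-0.0112, 0.0132, 0.0007], [-0.0096, 0.0144, 0.0007], [-0.0079, 0.0154, 0.0007]]
-> [ 352. -275.  130.] rot/row [0.0, 0.0, 0.0975] n 7 
 [[-0.0094, 0.0086, 0.0], [-0.0085, 0.0094, 0.0], [-0.0076, 0.0102, 0.0], [-0.0065, 0.0109, 0.0], [-0.0054, 0.0115, 0.0], [-0.0043, 0.012, 0.0], [-0.0031, 0.0123, 0.0]]
```

View pics/i.png

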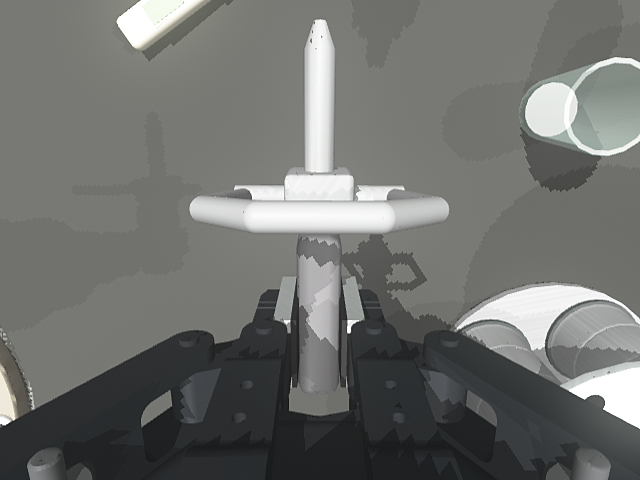

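The view shows the pin held straight in the jaws: tip (320,22), loop upright with its bar at (320,215). Tip is about 95 mm ahead of the TCP, and the shank axis is 31 mm above the reported TCP. Turning it towards the carrier.

Request:
step_arm --offset '[[-0.015,0.009,0],[-0.014,0.01,0],[-0.013,0.012,0],[-0.011,0.013,0],[-0.01,0.014,0]]' --rot '[[0,0,0.114],[0,0,0.114],[0,0,0.114],[0,0,0.114],[0,0,0.114]]' --fingers '[-1,-1,-1,-1,-1]'

```text
time_s: 9.42
position: [398.9, -182.6, 129.1]
eef_rot: [0.983, 0.185, 0.0, -0.0]
force: [0.2, 0.1, -1.8]
finger_gap: 13.1
grip_force: 59.3
```

Request:
step_arm --offset '[[-0.008,0.015,0],[-0.009,0.009,0],[-0.0085,0.009,0],[-0.0075,0.01,0],[-0.0065,0.011,0]]' --rot '[[0,0,0.114],[0,0,0.0975],[0,0,0.0975],[0,0,0.0975],[0,0,0.0975]]' --fingers '[-1,-1,-1,-1,-1]'

```text
time_s: 9.83
position: [369.8, -241.9, 129.0]
eef_rot: [0.998, -0.065, -0.0, -0.0]
force: [0.5, 1.2, -2.7]
finger_gap: 13.1
grip_force: 59.3
```

Request:
step_arm --offset '[[-0.0055,0.0115,0],[-0.004,0.012,0],[-0.003,0.012,0],[0,0,0],[0,0,0]]' --rot '[[0,0,0.0975],[0,0,0.0975],[0,0,0.0975],[0,0,0],[0,0,0]]' --fingers '[-1,-1,-1,-1,-1]'

```text
time_s: 10.25
position: [349.8, -273.8, 129.0]
eef_rot: [0.978, -0.208, -0.0, 0.0]
force: [-0.4, -1.2, -2.0]
finger_gap: 13.0
grip_force: 59.4
```

Run:
```python
from pinfit import *
p,d,m,W,s,T=fit(); print(s['joint_positions']); np.savez('w4.npz',p=p,W=W)
Q=W.reshape(-1,3); P=Q[(Q[:,2]>163)&(Q[:,2]<173)&(np.hypot(Q[:,0]-466,Q[:,1]+325.5)<22)]
print('post',len(P), P.mean(0),cv2.minAreaRect(P[:,:2].astype(np.float32)))
G=Q[(Q[:,2]>176)&(np.hypot(Q[:,0]-534,Q[:,1]+356)<12)]; print('rod',len(G),G.mean(0) if len(G) else '')
```

```text
pos [ 349.84638981 -273.78880922  128.9726305 ] q [ 9.78200212e-01 -2.07663816e-01 -2.85248782e-04  5.34572327e-05] yaw -113.9709594361373 [-0.37399181 -1.21793634 -1.96818241] 13.03962268653959 10.25
shank top in tool n 5785 [[ 5.450e+01 -7.800e+00 -3.640e+01]
 [ 7.850e+01 -1.000e-01 -3.340e+01]
 [ 1.082e+02  7.800e+00  1.870e+01]]
z(x) [  0.88030596 -88.85539522] y(x) [-0.00352836  0.25166777]
[-0.545533    0.39199256  1.3124205   2.22542454 -0.50085025  0.87643132
 -0.90534429]
post 0 [nan nan nan] ((0.0, 0.0), (0.0, 0.0), 0.0)
rod 0 <stdin>:4: RuntimeWarning: Mean of empty slice.
  ret = um.true_divide(
```

Request:
step_arm --offset '[[0.005,0.0003,0.005],[0.005,0,0.005],[0,0,0],[0,0,0]]' --rot '[[0,0,0.001],[0,0,0.001],[0,0,0],[0,0,0]]' --fingers '[-1,-1,-1,-1]'

```text
time_s: 10.63
position: [359.3, -277.6, 119.1]
eef_rot: [0.978, -0.208, -0.0, -0.0]
force: [-0.2, -0.2, -2.5]
finger_gap: 13.0
grip_force: 59.3
```

Run:
```python
from pinfit import *
s=robot.observe(); print(s['position'],yaw_of(s['eef_rot']),s['joint_positions'][2],s['force'])
u=np.array([np.cos(np.radians(-24.1)),np.sin(np.radians(-24.1))]); n=np.array([u[1],-u[0]])
d=s['position'][:2]-np.array([466.1,-325.9]); print('along',d@u,'lat(tool y)',d@n)
ims=[]
for c in('top','side'):
    p,dd,m=grab(c); W=world(m,dd); f=240/np.tan(np.radians(m['fovy'])/2)
    pt=lambda a,z:(lambda c:(c[:2]/c[2]*f+[m['cx'],m['cy']]))(m['camera_from_world']@np.array([466.1+a*u[0],-325.9+a*u[1],z,1]))
    uu,vv=pt(-30,150).astype(int); ims.append(cv2.resize(p[vv-30:vv+30,uu-40:uu+40],(560,420),interpolation=cv2.INTER_CUBIC)[:300]if c=='top' else cv2.resize(p[vv-25:vv+25,uu-46:uu+46],(560,300),interpolation=cv2.INTER_CUBIC))
    print(c,(uu,vv))
    Q=W.reshape(-1,3)-[466.1,-325.9,0]; L=np.stack([Q[:,:2]@u,Q[:,:2]@n,Q[:,2]],1)
    k=(L[:,0]<-16)&(L[:,0]>-65)&(abs(L[:,1])<9)&(L[:,2]>143)&(L[:,2]<162); t=L[k]
    print('shank',len(t),t.mean(0) if len(t) else '', t[:,0].max() if len(t) else '')
    k=(abs(L[:,0])<14)&(abs(L[:,1])<16)&(L[:,2]>163)&(L[:,2]<174); t=L[k]; print('posttop',len(t),t.mean(0))
save('j.png',np.vstack(ims))
```

```text
[ 359.34022409 -277.57263886  119.0669539 ] -113.9939886911603 1.2542978420517255 [-0.18106646 -0.2395722  -2.48018679]
along -117.1875058297358 lat(tool y) -0.5215984971059484
top (np.int64(408), np.int64(274))
shank 35 [-35.68205501  -3.31662735 154.59418203] -23.17953191568527
posttop 106 [  0.38074926  -1.44525432 168.98665359]
side (np.int64(382), np.int64(184))
shank 42 [-43.23393182  -0.39902606 153.32100245] -16.598436650580602
posttop 78 [ -1.21863671   0.52475965 167.6530987 ]
```

View pics/j.png

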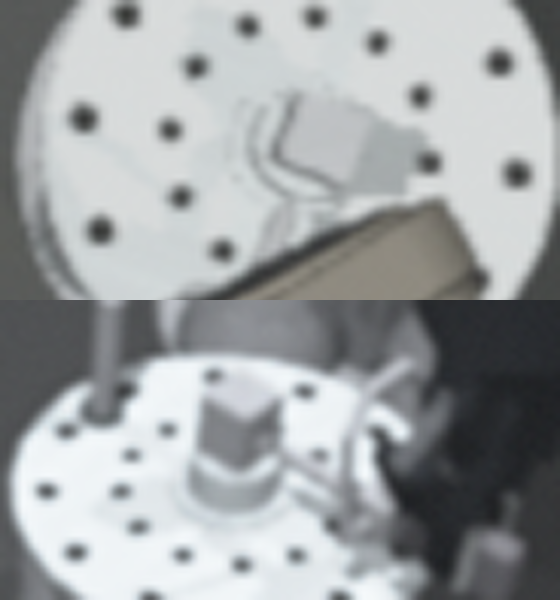

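Top and side views: the shank tip is at the post's near face, at (285,455) in the lower picture, level with the hole. It is about 1 mm off sideways, so I'll correct by +0.8 mm and feed in, watching force.

Request:
step_arm --offset '[[0.004,0.0008,0],[0.004,0,0],[0.003,0,0],[0.002,0,0],[0.002,0,0]]' --rot '[[0,0,0],[0,0,0],[0,0,0],[0,0,0],[0,0,0]]' --fingers '[-1,-1,-1,-1,-1]'

```text
time_s: 11.15
position: [372.9, -285.1, 119.1]
eef_rot: [0.978, -0.209, -0.0, 0.0]
force: [0.8, 0.7, -1.9]
finger_gap: 13.0
grip_force: 59.3
```

Request:
step_arm --offset '[[0.002,0,0],[0.002,0,0],[0.002,0,0]]' --rot '[[0,0,0],[0,0,0],[0,0,0]]' --fingers '[-1,-1,-1]'

```text
time_s: 11.4
position: [378.3, -287.5, 119.1]
eef_rot: [0.978, -0.209, -0.0, 0.0]
force: [-0.3, 0.2, -2.8]
finger_gap: 12.5
grip_force: 59.3
```

The tip is about 12 mm inside the hole with no side force. Continuing.

Request:
step_arm --offset '[[0.005,0,0],[0.005,0,0],[0.005,0,0],[0.005,0,0],[0.004,0,0]]' --rot '[[0,0,0],[0,0,0],[0,0,0],[0,0,0],[0,0,0]]' --fingers '[-1,-1,-1,-1,-1]'

```text
time_s: 11.82
position: [400.7, -297.5, 119.1]
eef_rot: [0.978, -0.209, 0.0, 0.0]
force: [0.1, -0.1, -2.1]
finger_gap: 12.8
grip_force: 59.3
```

Request:
step_arm --offset '[[0.002,0,0],[0.002,0,0],[0.001,0,0]]' --rot '[[0,0,0],[0,0,0],[0,0,0]]' --fingers '[-1,-1,-1]'

```text
time_s: 12.07
position: [404.7, -299.4, 119.1]
eef_rot: [0.978, -0.209, -0.0, 0.0]
force: [0.6, 0.3, -2.9]
finger_gap: 13.1
grip_force: 59.3
```

Request:
step_arm --offset '[[0.001,0,0],[0.001,0,0],[0.001,0,0]]' --rot '[[0,0,0],[0,0,0],[0,0,0]]' --fingers '[-1,-1,-1]'

```text
time_s: 12.32
position: [407.3, -300.4, 119.1]
eef_rot: [0.978, -0.209, -0.0, -0.0]
force: [1.0, 0.8, -2.7]
finger_gap: 13.1
grip_force: 59.3
```

Request:
step_arm --offset '[[0.001,0,0],[0.0005,0,0],[0.0005,0,0]]' --rot '[[0,0,0],[0,0,0],[0,0,0]]' --fingers '[-1,-1,-1]'

```text
time_s: 12.57
position: [409.2, -301.2, 119.1]
eef_rot: [0.978, -0.209, -0.0, 0.0]
force: [-2.6, 0.5, -1.9]
finger_gap: 12.5
grip_force: 59.3
```

Request:
step_arm --offset '[[0.0005,0,0],[0.0005,0,0]]' --rot '[[0,0,0],[0,0,0]]' --fingers '[-1,-1]'

```text
time_s: 12.73
position: [409.2, -301.2, 118.9]
eef_rot: [0.978, -0.209, -0.001, -0.0]
force: [-8.9, 4.5, 3.6]
finger_gap: 12.7
grip_force: 60.1
```

The head is on the post: motion stopped with about 10 N along the axis. Now release, and check home before retreating.

Request:
step_arm --offset '[[0.0005,0,0],[0,0,0],[0,0,0],[0,0,0],[0,0,0]]' --rot '[[0,0,0],[0,0,0],[0,0,0],[0,0,0],[0,0,0]]' --fingers '[-1,1,1,1,1]'

```text
time_s: 13.15
position: [410.8, -302.0, 119.3]
eef_rot: [0.978, -0.209, 0.0, 0.0]
force: [1.5, 0.3, 0.6]
finger_gap: 60.9
grip_force: 0.0
```

Request:
step_arm --offset '[[-0.02,0,-0.02],[-0.03,0,-0.02],[-0.01,0,-0.035],[0,0,-0.03],[0,0,0]]' --rot '[[0,0,0],[0,0,0],[0,0,0],[0,0,0],[0,0,0]]' --fingers '[1,1,1,1,1]'

```text
time_s: 13.57
position: [363.1, -278.1, 207.0]
eef_rot: [0.978, -0.208, 0.003, -0.003]
force: [0.8, 0.1, 0.6]
finger_gap: 84.9
grip_force: 0.0
```

Run:
```python
from pinfit import *
p,d,m=grab('wrist'); W=world(m,d); s=robot.observe(); print(s['position'],yaw_of(s['eef_rot']),s['joint_positions'],s['force'],s['finger_gap'])
u=np.array([np.cos(np.radians(-24.1)),np.sin(np.radians(-24.1))]); n=np.array([u[1],-u[0]])
Q=W.reshape(-1,3)-[466.1,-325.9,0]; L=np.stack([Q[:,:2]@u,Q[:,:2]@n,Q[:,2]],1)
for nm,k in {'loop/high':(L[:,2]>175)&(L[:,2]<235)&(L[:,0]>-45)&(L[:,0]<40),'posttop':(abs(L[:,0])<18)&(abs(L[:,1])<18)&(L[:,2]>165)&(L[:,2]<171),'handle':(L[:,0]<-33)&(L[:,0]>-110)&(abs(L[:,1])<9)&(L[:,2]>160)&(L[:,2]<176),'tip':(L[:,0]>14)&(L[:,0]<60)&(abs(L[:,1])<8)&(L[:,2]>140)&(L[:,2]<160)}.items():
    t=L[k]; print(nm,len(t), np.percentile(t,[1,50,99],axis=0).round(1) if len(t) else '')
save('k.png',p)
```

```text
[ 363.61319824 -276.73222339  205.56232561] -113.8845637299856 [-0.71075181  0.13835529  1.36322723  2.12141175 -0.17227213  0.99658343
 -1.24315659] [0.41468734 0.82272449 0.08274783] 85.37955853549875
loop/high 2535 [[-27.  -28.  178.1]
 [-24.7  -1.3 212.8]
 [-21.3  25.1 216.4]]
posttop 2251 [[-13.  -12.3 165.7]
 [ -4.7   0.2 167.3]
 [  3.3  13.  168.9]]
handle 1477 [[-7.140e+01 -6.200e+00  1.600e+02]
 [-4.890e+01 -1.000e-01  1.617e+02]
 [-3.510e+01  6.300e+00  1.643e+02]]
tip 0
```

View pics/k.png

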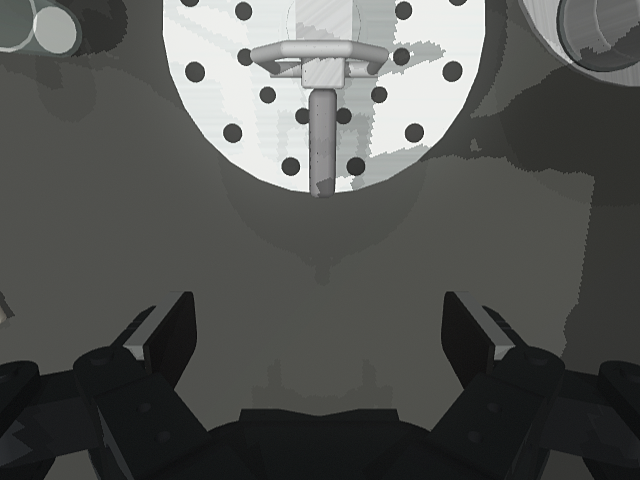

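The pin sits in the post, seen at (322,140), with its loop upright and its bar at (320,48). The handle sags a little in the hole's clearance. The bar is at along −24, z 213. Next: shut the fingers, come in behind the bar and sweep it over.

Request:
step_arm --offset '[[0.015,0.003,0.008],[0.015,0,0.008],[0.015,0,0.008],[0.015,0,0.006],[0.005,0,0]]' --rot '[[0,0,0],[0,0,0],[0,0,0],[0,0,0],[0,0,0]]' --fingers '[-1,-1,-1,-1,-1]'

```text
time_s: 14.03
position: [419.0, -304.7, 173.6]
eef_rot: [0.978, -0.207, -0.002, -0.0]
force: [-0.5, 0.3, -0.2]
finger_gap: 25.6
grip_force: 0.0
```

Request:
step_arm --offset '[[0,0,0],[0,0,0],[0,0,0],[0,0,0]]' --rot '[[0,0,0],[0,0,0],[0,0,0],[0,0,0]]' --fingers '[-1,-1,-1,-1]'

```text
time_s: 14.37
position: [417.8, -304.0, 175.9]
eef_rot: [0.978, -0.208, 0.0, -0.001]
force: [-0.5, -0.2, -0.3]
finger_gap: -0.0
grip_force: 0.0
```

```bash
cat > st.py <<'E'
from pinfit import *
s=robot.observe(); u=np.array([np.cos(np.radians(-24.1)),np.sin(np.radians(-24.1))]); n=np.array([u[1],-u[0]])
e=s['position'][:2]-np.array([466.1,-325.9]); print('along',e@u,'lat',e@n,'z',s['position'][2],'yaw',yaw_of(s['eef_rot']),s['joint_positions'].round(2),s['force'],s['finger_gap'])
E
python3 st.py
```

```text
along -53.07621430291109 lat -0.25151348346301106 z 175.9364259092488 yaw -113.95626428418471 [-0.39  0.36  1.12  2.03 -0.39  0.98 -1.07] [-0.53792247 -0.20179327 -0.32614838] -0.00968359752171141
```

Request:
step_arm --offset '[[0.01,0,0],[0.008,0,0],[0.008,0,0],[0.008,0,0],[0.008,0,0.001]]' --rot '[[0,0,0],[0,0,0],[0,0,0],[0,0,0],[0,0,0]]' --fingers '[-1,-1,-1,-1,-1]'

```text
time_s: 14.78
position: [457.4, -321.7, 174.6]
eef_rot: [0.978, -0.207, -0.0, -0.001]
force: [-1.2, 0.1, -1.2]
finger_gap: 0.1
grip_force: 0.7
```

Request:
step_arm --offset '[[0.005,0,0.002],[0.005,0,0.002],[0.005,0,0.003],[0.004,0,0.003],[0.004,0,0.003]]' --rot '[[0,0,0],[0,0,0],[0,0,0],[0,0,0],[0,0,0]]' --fingers '[-1,-1,-1,-1,-1]'

```text
time_s: 15.2
position: [477.7, -330.8, 161.1]
eef_rot: [0.978, -0.208, -0.0, -0.001]
force: [-1.6, 0.7, -1.7]
finger_gap: -0.3
grip_force: 0.7
```

```bash
cat > loop.py <<'E'
exec(open('st.py').read())
for c in('wrist','side'):
    p,d,m=grab(c); W=world(m,d); Q=W.reshape(-1,3)-[466.1,-325.9,0]; L=np.stack([Q[:,:2]@u,Q[:,:2]@n,Q[:,2]],1)
    for nm,k in {'high':(L[:,2]>182)&(L[:,2]<222)&(L[:,0]>(s['position'][:2]-np.array([466.1,-325.9]))@u+13)&(L[:,0]<62)&(abs(L[:,1])<14),'shutbar':(L[:,0]>36)&(L[:,0]<56)&(abs(L[:,1])<13)&(L[:,2]>140)&(L[:,2]<172),'legs':(abs(L[:,0])<14)&(abs(abs(L[:,1])-25)<5)&(L[:,2]>142)&(L[:,2]<180),'handle':(L[:,0]<-35)&(L[:,0]>-90)&(abs(L[:,1])<9)&(L[:,2]>152)&(L[:,2]<173)}.items():
        t=L[k]; print(c,nm,len(t), np.percentile(t,[1,50,99],axis=0).round(1).tolist() if len(t) else '')
    if c=='side': save('l.png',cv2.resize(p[120:240,320:460],None,fx=5,fy=5,interpolation=cv2.INTER_CUBIC))
E
python3 loop.py
```

```text
along 12.544393327905908 lat -0.25066053706352953 z 161.14925137099664 yaw -113.96438454945871 [-0.26  0.5   1.01  1.9  -0.5   1.02 -1.02] [-1.57895628  0.66984322 -1.70083126] -0.3163639461132965
wrist high 902 [[25.6, -13.7, 191.9], [27.4, -0.6, 195.2], [28.8, 13.1, 197.1]]
wrist shutbar 0 
wrist legs 745 [[-13.5, -27.6, 157.8], [-1.5, -22.3, 170.5], [9.8, 27.1, 179.8]]
wrist handle 373 [[-55.4, -3.0, 165.3], [-48.4, 0.2, 166.6], [-40.9, 3.2, 167.7]]
side high 2 [[26.0, -10.6, 191.9], [26.2, -10.6, 193.3], [26.4, -10.5, 194.8]]
side shutbar 0 
side legs 54 [[-13.6, -28.3, 156.5], [-3.2, -22.2, 169.7], [10.5, 29.1, 179.0]]
side handle 151 [[-89.4, -6.8, 152.1], [-63.7, -2.6, 163.0], [-36.9, 8.2, 168.7]]
```

The bar is at along 27, z 193, about 0.72 rad, right at the over-centre point. A little more.

Request:
step_arm --offset '[[0.004,0,0.003],[0.004,0,0.003],[0.003,0,0.002],[0,0,0],[0,0,0]]' --rot '[[0,0,0],[0,0,0],[0,0,0],[0,0,0],[0,0,0]]' --fingers '[-1,-1,-1,-1,-1]'

```text
time_s: 15.72
position: [487.7, -335.3, 153.6]
eef_rot: [0.978, -0.208, -0.0, -0.001]
force: [-0.7, 0.3, -0.8]
finger_gap: 0.0
grip_force: 0.0
```

Request:
step_arm --offset '[[0,0,0],[0,0,0],[0,0,0]]' --rot '[[0,0,0],[0,0,0],[0,0,0]]' --fingers '[-1,-1,-1]'

```text
time_s: 15.97
position: [487.6, -335.1, 153.8]
eef_rot: [0.978, -0.208, 0.0, -0.001]
force: [-0.4, -0.7, 0.1]
finger_gap: -0.2
grip_force: 0.0
```

```bash
python3 loop.py
```

```text
along 23.3815120877999 lat -0.3655433595893509 z 153.79874379899906 yaw -113.9569240516955 [-0.24  0.52  0.99  1.89 -0.52  1.01 -1.01] [-0.4241798  -0.73165478  0.10833117] -0.2044067973175907
wrist high 1 [[36.4, -7.4, 221.7], [36.4, -7.4, 221.7], [36.4, -7.4, 221.7]]
wrist shutbar 938 [[37.1, -12.6, 153.7], [42.5, -0.1, 156.7], [45.1, 12.8, 158.6]]
wrist legs 1018 [[-8.7, -27.3, 148.3], [4.3, 22.3, 152.1], [13.7, 28.1, 155.3]]
wrist handle 215 [[-41.5, -3.4, 159.5], [-37.6, -0.3, 163.0], [-35.0, 3.3, 164.5]]
side high 0 
side shutbar 19 [[37.2, -12.0, 154.5], [39.3, -0.6, 156.9], [43.7, 12.9, 160.4]]
side legs 29 [[-13.3, -26.3, 147.3], [-2.4, -22.9, 150.9], [13.0, 29.8, 153.6]]
side handle 124 [[-88.8, -6.4, 152.2], [-60.7, -2.2, 159.7], [-37.3, 7.8, 165.0]]
```

The loop is shut: bar at along 42.5, z 154, beyond the post, with legs level at either side. The pin seems 1–2 mm slack, so I'll nudge the handle's end home gently.

Request:
step_arm --offset '[[-0.01,0,-0.006],[-0.03,0,0],[-0.03,0,0],[-0.03,0,0],[-0.025,0,0]]' --rot '[[0,0,0],[0,0,0],[0,0,0],[0,0,0],[0,0,0]]' --fingers '[-1,-1,-1,-1,-1]'

```text
time_s: 16.48
position: [370.7, -283.4, 159.2]
eef_rot: [0.978, -0.208, -0.001, -0.002]
force: [-0.4, -0.4, 0.4]
finger_gap: -0.3
grip_force: 0.0
```

Request:
step_arm --offset '[[-0.01,0,0.01],[0,0,0],[0,0,0]]' --rot '[[0,0,0],[0,0,0],[0,0,0]]' --fingers '[-1,-1,-1]'

```text
time_s: 16.73
position: [364.2, -279.7, 149.9]
eef_rot: [0.978, -0.207, 0.0, -0.002]
force: [0.5, 0.0, 0.5]
finger_gap: -0.1
grip_force: 0.0
```

```bash
python3 loop.py
```

```text
along -111.90238809565372 lat -0.5560529353757033 z 149.94028527821732 yaw -113.92475092370312 [-0.48  0.28  1.18  2.17 -0.34  0.89 -1.09] [0.53648097 0.03327975 0.48136441] -0.07057556245136629
wrist high 34 [[-98.9, -10.4, 218.0], [-98.8, 6.6, 219.5], [-98.3, 9.4, 221.9]]
wrist shutbar 0 
wrist legs 859 [[-13.9, -27.2, 147.3], [-9.6, -21.5, 150.4], [-5.3, 28.1, 153.4]]
wrist handle 5094 [[-88.1, -6.8, 155.1], [-59.5, 0.0, 160.5], [-35.6, 6.9, 164.2]]
side high 0 
side shutbar 16 [[37.4, -12.1, 154.0], [39.5, -1.7, 156.8], [43.0, 9.4, 160.0]]
side legs 28 [[-13.0, -27.3, 146.1], [-4.3, -23.4, 151.3], [13.4, 28.5, 154.6]]
side handle 124 [[-88.8, -7.5, 152.7], [-61.6, -2.0, 159.4], [-36.7, 7.6, 165.6]]
```

Request:
step_arm --offset '[[0,0.0005,0.015],[0,0,0.013],[0.006,0,0],[0.003,0,0],[0,0,0]]' --rot '[[0,0,0],[0,0,0],[0,0,0],[0,0,0],[0,0,0]]' --fingers '[-1,-1,-1,-1,-1]'

```text
time_s: 17.25
position: [373.4, -285.5, 122.4]
eef_rot: [0.978, -0.208, 0.0, -0.0]
force: [0.3, -0.6, -0.2]
finger_gap: 0.2
grip_force: 0.0
```

Request:
step_arm --offset '[[0.001,0,0],[0.001,0,0],[0.001,0,0]]' --rot '[[0,0,0],[0,0,0],[0,0,0]]' --fingers '[-1,-1,-1]'

```text
time_s: 17.5
position: [374.5, -285.2, 121.9]
eef_rot: [0.978, -0.208, -0.001, -0.001]
force: [-7.4, 3.6, 1.4]
finger_gap: -0.0
grip_force: 4.4
```

Request:
step_arm --offset '[[0.0005,0,0],[0.0005,0,0]]' --rot '[[0,0,0],[0,0,0]]' --fingers '[-1,-1]'

```text
time_s: 17.67
position: [374.5, -285.2, 121.5]
eef_rot: [0.978, -0.208, -0.001, -0.002]
force: [-10.0, 5.0, 3.6]
finger_gap: 0.2
grip_force: 5.9
```

It stops firmly at 11 N, so the pin is home. Retreating clear.

Request:
step_arm --offset '[[-0.01,0,0],[0,0,-0.02],[0,-0.02,-0.03],[0,-0.03,-0.03],[0,-0.03,0]]' --rot '[[0,0,0],[0,0,0],[0,0,0],[0,0,0],[0,0,0]]' --fingers '[-1,-1,-1,-1,-1]'

```text
time_s: 18.08
position: [393.0, -227.8, 183.7]
eef_rot: [0.978, -0.209, 0.003, -0.001]
force: [2.3, 0.1, 0.8]
finger_gap: 0.3
grip_force: 0.0
```

Request:
step_arm --offset '[[0,-0.02,0],[0,0,0],[0,0,0]]' --rot '[[0,0,0],[0,0,0],[0,0,0]]' --fingers '[-1,-1,-1]'

```text
time_s: 18.33
position: [401.2, -206.3, 181.4]
eef_rot: [0.979, -0.205, 0.001, -0.001]
force: [-0.2, -0.1, 0.3]
finger_gap: 0.2
grip_force: 0.0
```

```bash
cat >> loop.py <<'E'
k=(np.hypot(L[:,0],L[:,1])>60)&(np.hypot(L[:,0],L[:,1])<90)&(L[:,2]>100)&(L[:,2]<125); print('plate',np.median(L[k][:,2]))
E
python3 loop.py
```

```text
along -108.10342185479607 lat -82.6154597430558 z 181.4138835865226 yaw -113.69561646884299 [-0.81  0.18  1.3   2.16 -0.22  0.94 -1.37] [-0.21181517 -0.054061    0.30794469] 0.18016647484209722
wrist high 0 
wrist shutbar 0 
wrist legs 1504 [[-13.9, -27.8, 146.9], [-3.2, 22.0, 151.1], [6.5, 27.4, 154.7]]
wrist handle 3984 [[-88.1, -7.3, 152.4], [-58.9, -2.5, 159.9], [-35.7, 5.5, 164.2]]
side high 0 
side shutbar 18 [[36.2, -10.7, 153.5], [39.4, -2.2, 157.6], [43.0, 10.9, 162.0]]
side legs 25 [[-13.1, -26.1, 145.0], [0.2, -23.5, 151.8], [12.6, -21.0, 153.4]]
side handle 25 [[-89.8, -6.3, 153.1], [-83.8, -0.1, 158.7], [-75.8, 6.7, 161.1]]
plate 112.3203108165784
```

Plate is at 112.3 (home), the pin is seated, and the loop is shut round the post. Robot is clear, so I'll hand in.

```bash
python3 -c "
from station import robot
print(robot.close_job())"
```

```text
the job is handed in; nothing more can be done
None
```

The job is handed in at about 18 s of robot time: the plate is home (top at 112.3 mm), the pin is against the post to within about 1 mm, its loop is shut round it, and the balance and bystanders were never approached; the plate press briefly reached 107 N at the wrist (limit 120), and the handle sags slightly in the hole.

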